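# Clear the charger tray and hold a pack in the corner tester

### The job

Empty the battery charger's catch tray: first put the slim pack into the tote and let go of it, then take the broad pack, set it upright and flat on the tester's base plate and press it squarely into the corner so that both sprung contact plates are pushed fully in at once. Finish while still holding the broad pack pressed against both plates, because the tester only reads while it is held; leave everything else on the counter where it is.

Things in the scene. Friction and masses are not known exactly. Their poses are not given: they have to be found in the camera images.
- broad_pack: The broad battery pack, a grey plastic block 76 mm long (own x) x 46 mm wide (own y) x 56 mm high (own z), about 0.24 kg, standing upright in the charger's catch tray beside the slim pack. Origin: centre of its underside.
- slim_pack: The slim battery pack, a grey plastic block 60 mm long (own x) x 26 mm wide (own y) x 56 mm high (own z), about 0.13 kg, standing upright in the charger's catch tray. Origin: centre of its underside.
- charger: White battery charger with its open catch tray, fixed to the counter. The tray is 170 x 170 mm, walls 16 mm high and 4 mm thick, floor 4 mm above the counter. Origin: under the tray's centre. The charger's body, 95 mm deep, 150 mm wide and 85 mm high, stands along the tray's own +x side, its face 86 mm from the origin.
- tote: Grey open plastic tote, fixed, 170 (own x) x 150 (own y) x 50 mm high, walls and floor 4 mm thick. Origin: centre of its underside.
- tote_free (a point): Middle of the tote's free floor, on the floor (4 mm above the counter), 25 mm from the tote's centre towards its own -x, with the tote's axes. Free space reaches about 55 mm to either side along x and 70 mm along y.
- tester: White battery tester, fixed: slippery base plate 150 x 150 mm, upper face 10 mm above the counter; low display box (18 mm high) beyond its own +x edge. Low stops along its own +x and +y edges, 18 mm above the plate, form a corner; a sprung brass contact plate 100 mm long and as high stands before each. Origin: centre of the base plate's underside.
- corner (a point): Inner corner of the tester, on the base plate's upper face, with the tester's axes. The upright planes through it facing own -x and -y are the contact plates' faces when pushed fully in (at rest they stand 5 mm further out, to -x and -y). A pack fully home has a face on each plane, its lower corner at this point.
- far_plate (a joint): Travel of the sprung contact plate on the tester's +x stop, in m: 0 at rest (out), 0.005 fully pushed in towards the tester's own +x (hard stop). Starts moving at 2.4 N, takes 8.4 N to hold fully in, springs out again when released.
- left_plate (a joint): Travel of the sprung contact plate on the tester's +y stop, in m: 0 at rest (out), 0.005 fully pushed in towards the tester's own +y (hard stop). Same spring as the other.
- dust_cap: Black rubber dust cap, a disc 28 mm across and 10 mm high, lying in the catch tray near the charger's body. Origin: centre of its underside.
- bulb_carton: Small cardboard carton 36 x 50 x 24 mm high lying at the +x end of the tote's floor (tote's own axes), already packed. Origin: centre of its underside.
- kidney_dish: Stainless kidney dish about 220 x 100 x 36 mm high, off to the left of the counter. Origin: in the underside, about its middle.
- tip_bin: White plastic tip bin, open, 140 mm across, 160 mm high, on the right. Origin: centre of its underside.
- swab_jar: Frosted glass swab jar with steel lid, 84 mm across, 110 mm high, on the right near the robot. Origin: centre of its underside.
Things that resemble listed ones, but are neither listed nor needed, are in the scene too. Leave any purple look-alike of the slim_pack alone.

How it is judged:
By the outcome, as a careful person would: the job done as asked, in the order asked, and still so for the second after the job is handed in, while the arm keeps its last pose, push and grip.
It also fails if it takes over 58 s, if anything falls off the work surface, if the arm or the gripper's body presses on something with over 40 N, if the wrist force passes 120 N, or if a joint passes its speed limit or range.

### The arm

A 7-joint arm with a two-finger parallel gripper is mounted at the origin on the work surface. World frame = base frame: x ahead of the robot, y to its left, z up, the work surface at z = 0. Lengths are in mm, angles in rad, forces in N, time in s.
With the tool pointing down it reaches from about 425 to 875 mm from the base axis. Payload 8.4 kg.
Tool frame: the origin (TCP) lies at the very end of the fingers, on their centre line; the grasp point (between the pads) lies 19 mm behind it (tcp_to_grasp is the distance from the TCP to the grasp point, in mm); z points along the fingers, y is the direction in which the jaws open and shut (so a half turn about z gives the same grasp; the last joint's range is limited). The gripper opens to 87 mm and grips with 3 to 60 N. Pads are 19 mm wide; open, the fingers measure 117 mm over their backs; the gripper's body (75 mm by 190 mm) begins 51 mm behind the grasp point.
Start: joints at [1.23, 0.333, 0.04, 1.465, -0.013, 1.343, -0.059], TCP at [155.622, -631.066, 202.246] pointing down, gripper open.
Joint ranges: [-2.58, 2.58], [-0.38, 2.09], [-1.3, 1.39], [0.25, 2.4], [-1.5, 4.64], [0.08, 2.09], [-2.65, 2.65]. Speed limits (rad/s): [2.22, 2.22, 2.79, 2.79, 3.14, 3.14, 3.14].

### API

Orientations are given as a unit quaternion [w, x, y, z].
In Python, from plant import * gives the robot as it stands. The module is installed in compiled form; this text tells all that it offers.
- The arm moves only by the tool play_rows, never from a script. Its argument "moves" is a list of rows, each an object with "claw": the finger opening in cm, from 0 to 8.7; "travel": the shift along the tool's x, y, z in cm, a list of three; "yaw": the turn about the tool's z in degrees. A call has 1 to 5 rows; each row is the pose to reach, as a shift and turn from the pose measured when the call began, along the tool's axes at that moment; what a row does not reach only later rows make up. A row lasts 1/8 s, in which the tool goes at most 62.5 mm and 10.7 degrees, less where a joint would pass 70% of its speed; a pose out of reach is approached as far as the arm can. A call with a gripper value outside its range is refused whole. The fingers move at their own pace and stop on an object; the grip force is fixed at half the most. Time passes only in rows, so rows that repeat a pose let the fingers close. It gives the time, the measured TCP pose, the force and the opening at its end, in the units of the state.
- state(): the state, without advancing time (a new reading comes with each control period).
- get_image(name): name is "scene" or "top" or "wrist"; returns the picture (480x640x3 uint8, blue, green, red); there is no depth.
- camera_params(name): a dict with "camera_matrix" (3x3 intrinsics, pixels), "rvec" (rotation vector, rad) and "tvec" (3), from world to camera coordinates, as OpenCV has them. Camera axes: x right, y down, z forward; pixel columns grow to the right and rows downward; lengths in mm; the calibration is good to about 2 mm. A picture is of the moment at which its call begins: read the wrist's pose just before it. camera_params takes no time and is no camera call; for the wrist camera it gives the pose at the moment of the call.
- close_job(): hands the job in, once; it reports no verdict.
The state is a dict: "t": time; "q": joint angles; "dq": joint speeds; "joint_efforts": joint torques, N m; "tool_pos": TCP position; "ee_rot": TCP orientation; "wrist_force": force on the tool from outside, world axes, zero at the start; "wrist_torque": the same for the moment, N m; "grip_width": finger opening in mm.
Only numpy, scipy, OpenCV 4.12 (cv2) and the standard library are available. Lean on these libraries where they do the work, as an engineer would, in place of code of your own. Each camera call takes 0.05 s, during which the arm holds its last target. There are 200 camera calls.

## Working session

There is one attempt and no reset: what is moved stays moved. The work goes in short steps, Python scripts to look and compute and a tool call to move; the robot and the scene stay as the last step left them, time stands still between calls to the robot, and variables do not carry over. Pictures are saved under pics/ and viewed, on a budget of 10 in all, crops included, one or two more only if the job needs it, and the job is handed in when it is done.

Besides the shell and the picture viewer there is one more tool, called as a command line: name --argument value ..., lists and objects as JSON in quotes. play_rows: Moves the arm, as the interface text tells. Its arguments: {"type":"object","properties":{"moves":{"type":"array"}},"required":["moves"]}

```bash
mkdir -p pics
python3 - <<'E'
from plant import *
import cv2
s=state();print(s)
for n in("top","scene"):
    cv2.imwrite(f"pics/{n}0.png",get_image(n));print(n,camera_params(n))
E
```

```text
{'t': 0.0, 'q': array([ 1.22978267,  0.33386547,  0.03990957,  1.46627599, -0.01338308,
        1.34330211, -0.05850418]), 'dq': array([-0.00031987, -0.00141886,  0.00022779,  0.00075689, -0.00011676,
       -0.00122797, -0.00139969]), 'joint_efforts': array([-8.26800424e-04, -6.56357360e+01,  1.33480690e+00, -4.03806567e+01,
       -5.97506971e-02,  4.49221535e-02,  9.86713167e-05]), 'tool_pos': array([ 155.47191502, -630.61431035,  201.38686107]), 'ee_rot': array([-7.75782391e-04,  9.92702460e-01,  1.20586890e-01, -1.61880729e-04]), 'wrist_force': array([-0.28014655, -0.44379766,  0.1421718 ]), 'wrist_torque': array([-0.01347981,  0.00981482,  0.00336178]), 'grip_width': 87.1857331934739}
top {'camera_matrix': array([[444.78230108,   0.        , 313.34884741],
       [  0.        , 444.78230108, 242.5428647 ],
       [  0.        ,   0.        ,   1.        ]]), 'rvec': array([ 2.18460718, -2.17908353,  0.08151515]), 'tvec': array([   1.21163244,  451.76408809, 1096.74982055])}
scene {'camera_matrix': array([[562.15289107,   0.        , 310.74033922],
       [  0.        , 562.15289107, 236.862187  ],
       [  0.        ,   0.        ,   1.        ]]), 'rvec': array([ 2.10576558,  1.68584853, -0.46557243]), 'tvec': array([-134.38047042, -368.42255465, 2019.31235773])}
```

View pics/top0.png

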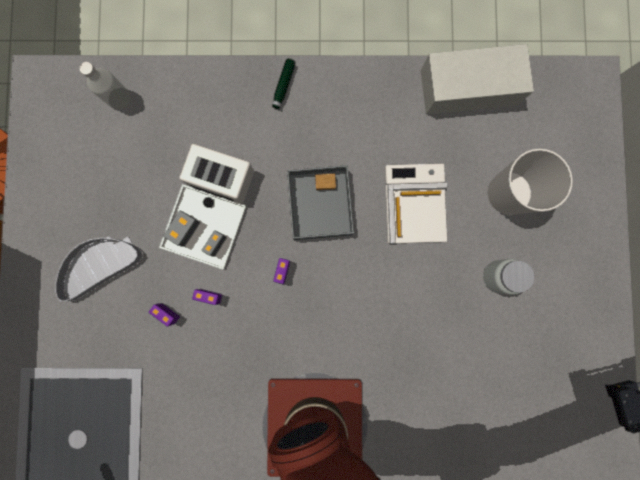

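View pics/scene0.png

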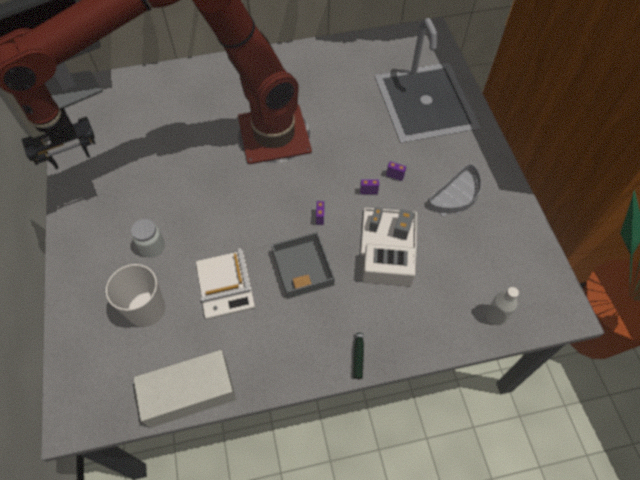

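The top view shows the charger tray at (203,227), with the broad grey pack at (181,229) and the slim grey pack at (214,241). The tote is at (322,203) and the tester at (417,205), its corner upper left at about (396,190). The slim candidates are the grey block at (214,241) and the purple ones at (282,271), (207,297) and (163,315). The grey one in the tray fits the description. I'll confirm it in an enlarged crop.

```bash
cat > h.py <<'E'
import numpy as np, cv2
from plant import *
def ray(cp,uv,z):
    K,R,t=cp["camera_matrix"],cv2.Rodrigues(cp["rvec"])[0],np.ravel(cp["tvec"])
    c=-R.T@t; out=[]
    for u,v in uv:
        d=R.T@np.linalg.solve(K,[u,v,1.]); out.append(c+d*(z-c[2])/d[2])
    return np.array(out)
E
python3 - <<'E'
from h import *
im=cv2.imread("pics/top0.png")
a=cv2.resize(im[140:275,150:260],None,fx=4.4,fy=4.4,interpolation=cv2.INTER_CUBIC)
b=cv2.resize(im[155:255,280:455],None,fx=4.4,fy=4.4,interpolation=cv2.INTER_CUBIC)
b=cv2.resize(b,None,fx=.4,fy=.4)
h=a.shape[0];c=np.zeros((h,a.shape[1]+b.shape[1],3),np.uint8);c[:,:a.shape[1]]=a;c[:b.shape[0],a.shape[1]:]=b
cv2.imwrite("pics/crop.png",c);print(c.shape)
E
```

```text
(594, 792, 3)
```

View pics/crop.png

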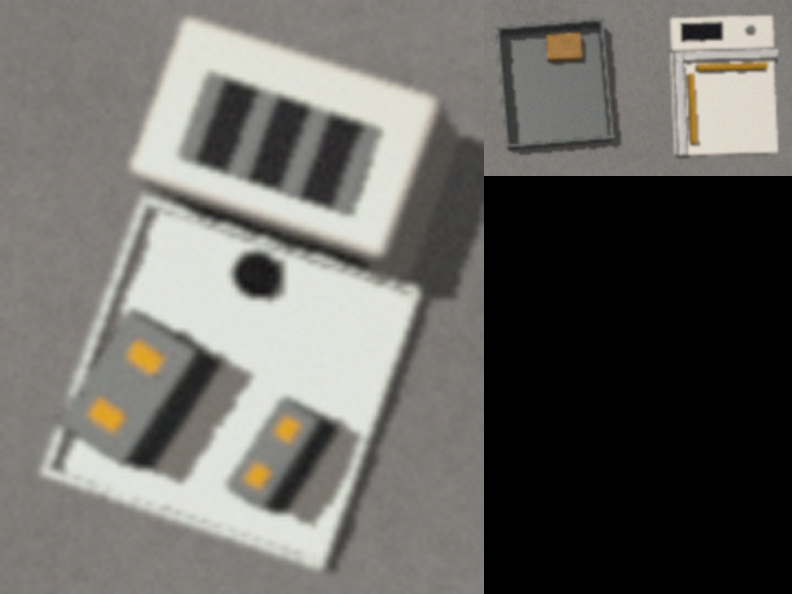

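The crop confirms two grey packs with orange contacts in the tray: the broad one on the left next to the tray wall, and the slim one on the right. I'll measure from the orange contacts and the outlines.

```bash
cat >> h.py <<'E'
def spots(im,roi):
    x0,y0,x1,y1=roi; hsv=cv2.cvtColor(im[y0:y1,x0:x1],cv2.COLOR_BGR2HSV)
    m=cv2.inRange(hsv,(12,120,120),(28,255,255))
    n,_,st,c=cv2.connectedComponentsWithStats(m)
    return [(c[i]+[x0,y0],st[i,4]) for i in range(1,n) if st[i,4]>6]
def plan(p,xang=None,s=None):
    """travel (cm) in tool axes and yaw (deg) to TCP p with tool-x world angle xang (mod 180)"""
    s=s or state(); w,x,y,z=s["ee_rot"]
    from scipy.spatial.transform import Rotation as Ro
    R=Ro.from_quat([x,y,z,w]).as_matrix(); a=np.arctan2(R[1,0],R[0,0])
    d=0 if xang is None else -np.degrees(xang-a); d=(d+90)%180-90
    print("travel",np.round(R.T@(np.array(p)-s["tool_pos"])/10,2),"yaw",round(d,1),"now",np.round(s["tool_pos"],1),"ang",round(np.degrees(a),1),"tilt",np.round(R[:,2],3))
E
python3 - <<'E'
from h import *
im=cv2.imread("pics/top0.png");cp=camera_params("top")
for nm,roi in(("packs",(160,205,245,270)),):
    for c,a in spots(im,roi): print(nm,c,a,ray(cp,[c],60)[0].round(1))
# tray/tote/tester outer corners read in crop
f=lambda l,x0,y0,s:[(u/s+x0,v/s+y0) for u,v in l]
tray=ray(cp,f([(145,195),(420,290),(325,570),(43,475)],150,140,4.4),16);print("tray",tray.round(),tray.mean(0).round())
k=1.76
tote=ray(cp,f([(500-484,28),(601-484,21),(617-484,142),(508-484,151)],280,155,k),50);print("tote",tote.round(),tote.mean(0).round())
hsv=cv2.cvtColor(im,cv2.COLOR_BGR2HSV)
m=np.zeros(im.shape[:2],np.uint8);m[155:255,378:455]=cv2.inRange(hsv[155:255,378:455],(10,110,80),(30,255,255))
for c in cv2.findContours(m,0,1)[0]:
    if cv2.contourArea(c)>15: r=cv2.minAreaRect(c);print("plate",r,ray(cp,cv2.boxPoints(r),28).round(1).tolist())
base=ray(cp,f([(778-484,153),(674-484,156),(775-484,50)],280,155,k),10);print("tester base BR,BL,..",base.round())
plan(tray.mean(0))
E
```

```text
packs [182.47222222 220.86111111] 36 [500.3 318.9  60. ]
packs [173.7027027  234.08108108] 37 [468.1 339.3  60. ]
packs [214.9  236.95] 20 [461.4 239.7  60. ]
packs [208.05 247.75] 20 [435.3 255.7  60. ]
tray [[599. 333.  16.]
 [544. 174.  16.]
 [384. 226.  16.]
 [437. 387.  16.]] [491. 280.  16.]
tote [[ 626.   62.   50.]
 [ 636.  -79.   50.]
 [ 466. -100.   50.]
 [ 453.   50.   50.]] [545. -17.  50.]
plate ((398.08404541015625, 216.51731872558594), (39.09108352661133, 3.5385961532592773), 87.61405944824219) [[565.4, -202.7, 28.0], [565.8, -211.5, 28.0], [467.8, -214.4, 28.0], [467.4, -205.6, 28.0]]
plate ((420.5016174316406, 192.55709838867188), (3.8841288089752197, 39.069766998291016), 88.36341857910156) [[580.4, -216.4, 28.0], [583.4, -314.1, 28.0], [573.6, -314.2, 28.0], [570.5, -216.5, 28.0]]
tester base BR,BL,.. [[ 455. -335.   10.]
 [ 450. -186.   10.]
 [ 604. -333.   10.]]
travel [ 54.38 -80.35  18.66] yaw 0 now [ 155.5 -630.6  201.4] ang 13.9 tilt [-0.     0.001 -1.   ]
```

play_rows --moves '[{"claw":8.7,"travel":[5,-3.2,-3],"yaw":0},{"claw":8.7,"travel":[10,-6.4,-6],"yaw":2},{"claw":8.7,"travel":[15,-9.6,-9],"yaw":4},{"claw":8.7,"travel":[20,-12.8,-10],"yaw":8},{"claw":8.7,"travel":[25,-16,-10],"yaw":12}]'

```text
t: 0.72
tool_pos: [357.2, -418.6, 302.6]
ee_rot: [0.0, 1.0, 0.015, 0.0]
wrist_force: [1.5, -1.1, -0.1]
grip_width: 87.2
```

```bash
python3 -c "
from h import *
plan((500,-260,300),0.03)"
```

```text
travel [ 14.74 -15.43   0.27] yaw -0.0 now [ 357.2 -418.6  302.6] ang 1.7 tilt [ 0.001  0.    -1.   ]
```

play_rows --moves '[{"claw":8.7,"travel":[4.2,-4.4,0],"yaw":0},{"claw":8.7,"travel":[8.4,-8.8,0],"yaw":0},{"claw":8.7,"travel":[12.6,-13.2,0],"yaw":0},{"claw":8.7,"travel":[14.7,-15.4,0],"yaw":0},{"claw":8.7,"travel":[14.7,-15.4,0],"yaw":0}]'

```text
t: 1.35
tool_pos: [501.1, -257.4, 302.1]
ee_rot: [-0.001, 1.0, 0.017, 0.0]
wrist_force: [-0.4, -1.0, 0.3]
grip_width: 87.2
```

```bash
python3 -c "
from h import *
import pickle
plan((448.4,247.7,160),np.radians(-31.8));cp=camera_params('wrist');im=get_image('wrist');cv2.imwrite('pics/w1.png',im);pickle.dump(cp,open('w1.pkl','wb'));print(cp)"
```

```text
travel [ -3.51 -50.64  14.28] yaw 33.8 now [ 501.1 -257.4  302.1] ang 2.0 tilt [ 0.     0.001 -1.   ]
{'camera_matrix': array([[416.99002011,   0.        , 316.32585606],
       [  0.        , 416.99002011, 238.39328781],
       [  0.        ,   0.        ,   1.        ]]), 'rvec': array([-2.09599887,  2.02613452,  0.30135282]), 'tvec': array([-273.16456   ,  407.28103392,  629.44233968])}
```

View pics/w1.png

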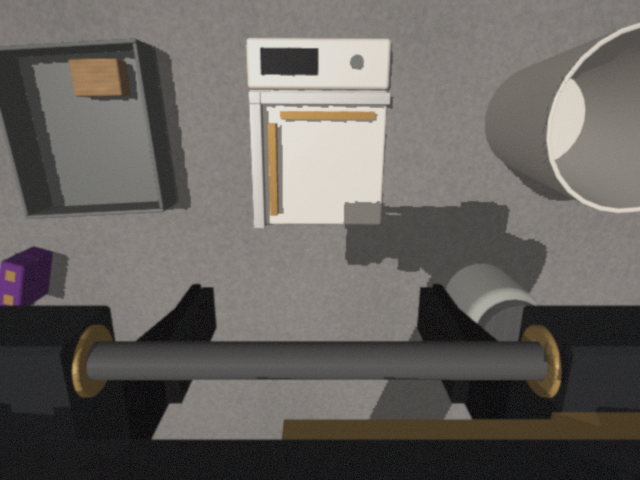

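The wrist view shows the tester with its left plate at (273,170) and far plate at (328,116), the base's near edge at row 223 and the tote at upper left. Next I measure those plates and move on to the slim pack.

Run:
```python
from h import *
import pickle
cp=pickle.load(open('w1.pkl','rb'));im=cv2.imread('pics/w1.png')
hsv=cv2.cvtColor(im,cv2.COLOR_BGR2HSV);m=np.zeros(im.shape[:2],np.uint8)
m[100:225,262:384]=cv2.inRange(hsv[100:225,262:384],(10,110,80),(30,255,255))
for c in cv2.findContours(m,0,1)[0]:
    if cv2.contourArea(c)>50: r=cv2.minAreaRect(c);print("plate",[np.round(x,1) for x in r[:2]],ray(cp,cv2.boxPoints(r),28).round(1).tolist())
print("base R edge",ray(cp,[(386,104),(383,223),(266,225)],10).round(1).tolist())
print("tote rim inner",ray(cp,[(0,50),(136,41),(162,210),(27,215)],50).round(1).tolist())
```

```text
plate [array([273., 169.]), array([90.2,  7.9])] [[567.4, -202.7, 28.0], [567.9, -211.1, 28.0], [470.4, -214.7, 28.0], [469.8, -205.9, 28.0]]
plate [array([327.5, 115. ]), array([ 6., 93.])] [[580.0, -216.8, 28.0], [583.3, -314.0, 28.0], [577.3, -314.4, 28.0], [574.0, -216.8, 28.0]]
base R edge [[592.1, -328.7, 10.0], [459.2, -336.2, 10.0], [452.1, -198.8, 10.0]]
tote rim inner [[627.8, 50.7, 50.0], [640.1, -80.1, 50.0], [475.8, -92.7, 50.0], [465.4, 52.1, 50.0]]
```

play_rows --moves '[{"claw":8.7,"travel":[0,-6,0.5],"yaw":5},{"claw":8.7,"travel":[0,-12,1],"yaw":10},{"claw":8.7,"travel":[0,-18,2],"yaw":16},{"claw":8.7,"travel":[-1,-24,3],"yaw":22},{"claw":8.7,"travel":[-1.5,-30,5],"yaw":28}]'

```text
t: 2.02
tool_pos: [475.1, 39.2, 252.9]
ee_rot: [0.0, 0.973, -0.229, 0.001]
wrist_force: [1.4, 0.6, 0.6]
grip_width: 86.8
```

```bash
python3 -c "
from h import *
plan((448.4,247.7,130),np.radians(-31.8))"
```

```text
travel [-11.72 -17.46  12.27] yaw 5.3 now [475.1  39.2 252.9] ang -26.5 tilt [ 0.002 -0.    -1.   ]
```

play_rows --moves '[{"claw":5.2,"travel":[-3.4,-5.1,2],"yaw":2},{"claw":5.2,"travel":[-6.8,-10.2,5],"yaw":4},{"claw":5.2,"travel":[-10.2,-15.2,8],"yaw":5.3},{"claw":5.2,"travel":[-11.7,-17.5,10.3],"yaw":5.3},{"claw":5.2,"travel":[-11.7,-17.5,10.3],"yaw":5.3}]'

```text
t: 2.65
tool_pos: [458.3, 189.0, 181.0]
ee_rot: [-0.001, 0.963, -0.27, -0.004]
wrist_force: [-0.5, -0.1, -0.1]
grip_width: 53.1
```

```bash
python3 -c "
from h import *
cp=camera_params('wrist');im=get_image('wrist');cv2.imwrite('pics/w2.png',im)
P=[]
for c,a in spots(im,(0,0,640,480)): print(c.round(1),a,ray(cp,[c],60)[0].round(1))
plan((448.4,247.7,26),np.radians(-31.8))"
```

```text
[256.4 252.5] 170 [462.  241.4  60. ]
[491.9 253.8] 57 [366.8  87.7  60. ]
[143.  261.2] 305 [501.7 320.1  60. ]
[258.1 287.8] 141 [436.8 256.7  60. ]
[148.  302.1] 114 [472.2 338.4  60. ]
[342.6 391.5] 104 [318.6 248.8  60. ]
[309.9 400.5] 102 [325.4 277.5  60. ]
travel [-3.5  -4.38 15.42] yaw 0.7 now [457.  191.7 180. ] ang -31.1 tilt [-0.008  0.003 -1.   ]
```

View pics/w2.png

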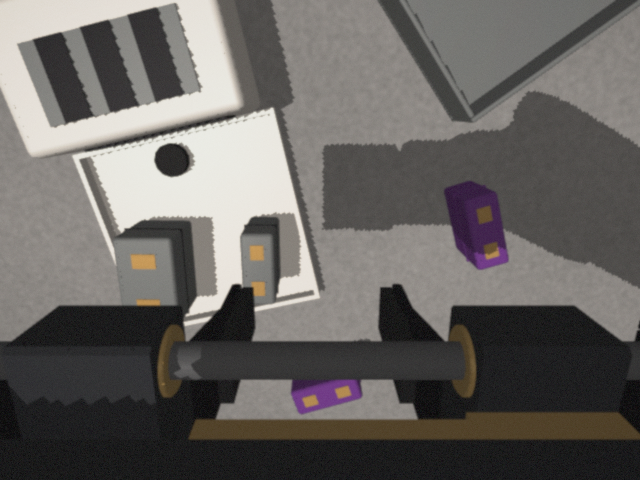

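The view shows the slim pack at (257,270) and the broad one at (148,280), which agrees with the top view to about 1 mm. The arm still lagged a little, so I finish the approach.

play_rows --moves '[{"claw":5.2,"travel":[-3.5,-4.4,2],"yaw":0.7},{"claw":5.2,"travel":[-3.5,-4.4,5],"yaw":0.7},{"claw":5.2,"travel":[-3.5,-4.4,8],"yaw":0.7},{"claw":5.2,"travel":[-3.5,-4.4,9],"yaw":0.7},{"claw":5.2,"travel":[-3.5,-4.4,9],"yaw":0.7}]'

```text
t: 3.32
tool_pos: [448.9, 246.2, 89.7]
ee_rot: [0.001, 0.962, -0.274, -0.005]
wrist_force: [0.1, -0.2, -0.0]
grip_width: 52.2
```

```bash
python3 -c "
from h import *
plan((449,248.5,26),np.radians(-31.7))"
```

```text
travel [-0.06 -0.23  6.37] yaw -0.2 now [448.9 246.2  89.7] ang -31.9 tilt [-0.01   0.001 -1.   ]
```

play_rows --moves '[{"claw":5.2,"travel":[0,-0.2,3],"yaw":0},{"claw":5.2,"travel":[0,-0.2,5],"yaw":0},{"claw":5.2,"travel":[0,-0.2,6.3],"yaw":0},{"claw":5.2,"travel":[0,-0.2,6.3],"yaw":0},{"claw":1.5,"travel":[0,-0.2,6.3],"yaw":0}]'

```text
t: 3.95
tool_pos: [450.3, 247.8, 27.8]
ee_rot: [-0.0, 0.961, -0.275, -0.004]
wrist_force: [-1.0, -0.3, 0.3]
grip_width: 47.7
```

play_rows --moves '[{"claw":1.5,"travel":[0,0,0],"yaw":0},{"claw":1.5,"travel":[0,0,0],"yaw":0},{"claw":1.5,"travel":[0,0,0],"yaw":0},{"claw":1.5,"travel":[0,0,0],"yaw":0}]'

```text
t: 4.45
tool_pos: [450.6, 248.1, 28.2]
ee_rot: [-0.0, 0.961, -0.275, -0.004]
wrist_force: [-1.1, -0.7, 4.6]
grip_width: 25.4
```

play_rows --moves '[{"claw":1.5,"travel":[0,0,-2],"yaw":0},{"claw":1.5,"travel":[0,0,-5],"yaw":0},{"claw":1.5,"travel":[0,0,-9],"yaw":0},{"claw":1.5,"travel":[0,0,-12],"yaw":0},{"claw":1.5,"travel":[0,0,-12],"yaw":0}]'

```text
t: 5.08
tool_pos: [452.4, 248.7, 149.9]
ee_rot: [-0.002, 0.962, -0.275, -0.003]
wrist_force: [0.4, 0.5, -1.9]
grip_width: 25.8
```

```bash
python3 -c "
from h import *
plan((521,-19,140),np.radians(4.5))"
```

```text
travel [19.97 19.11  0.81] yaw -36.4 now [452.4 248.7 149.9] ang -31.9 tilt [-0.006  0.005 -1.   ]
```

play_rows --moves '[{"claw":1.5,"travel":[3.5,3.3,0],"yaw":-6},{"claw":1.5,"travel":[7,6.6,0],"yaw":-12},{"claw":1.5,"travel":[11,10.5,0],"yaw":-20},{"claw":1.5,"travel":[15,14.3,0],"yaw":-28},{"claw":1.5,"travel":[18,17.2,0],"yaw":-33}]'

```text
t: 5.7
tool_pos: [513.7, 5.1, 147.0]
ee_rot: [-0.002, 1.0, 0.011, -0.004]
wrist_force: [-0.0, 1.2, -2.1]
grip_width: 25.6
```

play_rows --moves '[{"claw":1.5,"travel":[0,0,0],"yaw":0}]'

```text
t: 5.82
tool_pos: [513.3, 1.3, 145.8]
ee_rot: [-0.002, 1.0, 0.009, -0.004]
wrist_force: [-0.4, -0.2, -2.3]
grip_width: 25.5
```

```bash
python3 -c "
from h import *
plan((521,-19,90),np.radians(4.5))"
```

```text
travel [0.78 2.06 5.57] yaw -3.5 now [513.3   1.3 145.8] ang 1.0 tilt [-0.008  0.003 -1.   ]
```

play_rows --moves '[{"claw":1.5,"travel":[0.8,2.0,0],"yaw":-3.5},{"claw":1.5,"travel":[0.8,2.0,4],"yaw":-3.5},{"claw":1.5,"travel":[0.8,2.0,8],"yaw":-3.5},{"claw":1.5,"travel":[0.8,2.0,11],"yaw":-3.5},{"claw":1.5,"travel":[0.8,2.0,11.2],"yaw":-3.5}]'

```text
t: 6.45
tool_pos: [518.1, -17.7, 31.0]
ee_rot: [-0.001, 0.999, 0.039, -0.007]
wrist_force: [0.5, -0.6, -1.2]
grip_width: 25.4
```

play_rows --moves '[{"claw":1.5,"travel":[0,0,0.3],"yaw":0},{"claw":1.5,"travel":[0,0,0.4],"yaw":0}]'

```text
t: 6.7
tool_pos: [518.4, -17.4, 28.1]
ee_rot: [-0.001, 0.999, 0.039, -0.007]
wrist_force: [-6.2, -0.4, 13.2]
grip_width: 25.8
```

play_rows --moves '[{"claw":1.5,"travel":[0,0,-0.1],"yaw":0},{"claw":5.0,"travel":[0,0,-0.1],"yaw":0},{"claw":5.0,"travel":[0,0,-0.1],"yaw":0},{"claw":5.0,"travel":[0,0,-0.1],"yaw":0},{"claw":5.0,"travel":[0,0,-0.1],"yaw":0}]'

```text
t: 7.32
tool_pos: [518.4, -17.4, 29.1]
ee_rot: [-0.001, 0.999, 0.039, -0.007]
wrist_force: [0.2, -0.7, -0.6]
grip_width: 48.7
```

play_rows --moves '[{"claw":5.0,"travel":[0,0,-3],"yaw":0},{"claw":5.0,"travel":[0,0,-7],"yaw":0},{"claw":5.0,"travel":[0,0,-12],"yaw":0},{"claw":5.0,"travel":[0,0,-15],"yaw":0},{"claw":7.2,"travel":[0,0,-15],"yaw":0}]'

```text
t: 7.95
tool_pos: [521.9, -17.7, 181.3]
ee_rot: [-0.002, 0.999, 0.039, -0.005]
wrist_force: [0.5, 0.1, -1.2]
grip_width: 54.4
```

```bash
python3 -c "
from h import *
cp=camera_params('wrist');im=get_image('wrist');cv2.imwrite('pics/w3.png',im)
for c,a in spots(im,(0,0,640,480)): print(c.round(1),a,ray(cp,[c],60)[0].round(1))
plan((485.5,329.3,150),np.radians(-32))"
```

```text
[605.  164.5] 681 [ 580.8 -219.7   60. ]
[546.8 215.4] 772 [ 540.6 -187.3   60. ]
[316.  207.5] 182 [533.  -15.4  60. ]
[472.9 360.1] 297 [ 413.3 -156.    60. ]
[158.1 376.6] 143 [375.9 107.   60. ]
travel [ -0.76 -34.85   3.12] yaw 36.5 now [520.9 -17.6 179.6] ang 4.5 tilt [-0.012  0.003 -1.   ]
```

View pics/w3.png

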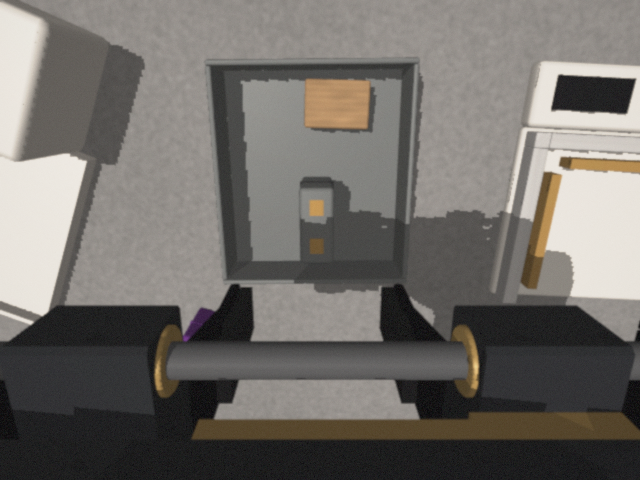

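The view shows the slim pack standing in the tote at (316,225), clear of the carton and released. Next is the broad pack.

play_rows --moves '[{"claw":7.2,"travel":[0,-5,0],"yaw":6},{"claw":7.2,"travel":[0,-10,0],"yaw":12},{"claw":7.2,"travel":[0,-16,0],"yaw":18},{"claw":7.2,"travel":[0,-22,0],"yaw":24},{"claw":7.2,"travel":[-0.5,-28,0],"yaw":31}]'

```text
t: 8.62
tool_pos: [492.9, 262.5, 179.3]
ee_rot: [0.001, 0.973, -0.231, -0.007]
wrist_force: [1.5, -0.2, -0.7]
grip_width: 72.0
```

play_rows --moves '[{"claw":7.2,"travel":[0,0,0],"yaw":0}]'

```text
t: 8.75
tool_pos: [490.2, 267.7, 177.1]
ee_rot: [0.002, 0.974, -0.228, -0.008]
wrist_force: [0.1, -0.9, -0.5]
grip_width: 72.0
```

```bash
python3 -c "
from h import *
cp=camera_params('wrist');im=get_image('wrist');cv2.imwrite('pics/w4.png',im)
for c,a in spots(im,(0,0,640,480)): print(c.round(1),a,ray(cp,[c],60)[0].round(1))
plan((485.5,329.3,100),np.radians(-32))"
```

```text
[246.6 239.4] 329 [501.7 320.3  60. ]
[244.3 285.7] 291 [469.5 340.4  60. ]
[115.1 382.9] 8 [440.5 481.   60. ]
[420.6 388.9] 28 [319.4 253.7  60. ]
[390.2 394.2] 101 [326.1 279.   60. ]
travel [-3.28 -5.6   7.71] yaw 5.5 now [491.1 264.6 177. ] ang -26.5 tilt [-0.016 -0.001 -1.   ]
```

play_rows --moves '[{"claw":7.2,"travel":[-3.2,-5.6,0],"yaw":5.5},{"claw":7.2,"travel":[-3.2,-5.6,2],"yaw":5.5},{"claw":7.2,"travel":[-3.2,-5.6,5],"yaw":5.5},{"claw":7.2,"travel":[-3.2,-5.6,8],"yaw":5.5},{"claw":7.2,"travel":[-3.2,-5.6,8],"yaw":5.5}]'

```text
t: 9.43
tool_pos: [485.0, 326.1, 94.4]
ee_rot: [0.005, 0.961, -0.276, -0.009]
wrist_force: [-0.1, 0.0, 0.4]
grip_width: 72.1
```

```bash
python3 -c "
from h import *
plan((485.4,330,27),np.radians(-32))"
```

```text
travel [-0.07 -0.45  6.74] yaw -0.1 now [485.  326.1  94.4] ang -32.1 tilt [-0.02  -0.005 -1.   ]
```

play_rows --moves '[{"claw":7.2,"travel":[-0.1,-0.4,2],"yaw":0},{"claw":7.2,"travel":[-0.1,-0.4,5],"yaw":0},{"claw":7.2,"travel":[-0.1,-0.4,6.8],"yaw":0},{"claw":7.2,"travel":[-0.1,-0.4,6.8],"yaw":0},{"claw":3.5,"travel":[-0.1,-0.4,6.8],"yaw":0}]'

```text
t: 10.05
tool_pos: [485.6, 330.0, 27.3]
ee_rot: [0.005, 0.961, -0.276, -0.008]
wrist_force: [-0.8, 0.6, 0.4]
grip_width: 67.6
```

play_rows --moves '[{"claw":3.5,"travel":[0,0,0],"yaw":0},{"claw":3.5,"travel":[0,0,0],"yaw":0},{"claw":3.5,"travel":[0,0,0],"yaw":0},{"claw":3.5,"travel":[0,0,0],"yaw":0}]'

```text
t: 10.55
tool_pos: [485.9, 330.1, 27.9]
ee_rot: [0.004, 0.961, -0.276, -0.008]
wrist_force: [-0.9, -1.2, 5.9]
grip_width: 45.6
```

play_rows --moves '[{"claw":3.5,"travel":[0,0,-2],"yaw":0},{"claw":3.5,"travel":[0,0,-5],"yaw":0},{"claw":3.5,"travel":[0,0,-9],"yaw":0},{"claw":3.5,"travel":[0,0,-13],"yaw":0},{"claw":3.5,"travel":[0,0,-14],"yaw":0}]'

```text
t: 11.18
tool_pos: [489.7, 331.2, 171.1]
ee_rot: [0.002, 0.961, -0.276, -0.007]
wrist_force: [0.2, 0.5, -4.0]
grip_width: 45.3
```

```bash
python3 -c "
from h import *
plan((500,-40,180),np.radians(-6));plan((515,-255,170),np.radians(2))"
```

```text
travel [20.57 30.92 -0.89] yaw -26.1 now [489.7 331.2 171.1] ang -32.1 tilt [-0.015 -0.    -1.   ]
travel [33.27 48.33  0.1 ] yaw -34.1 now [489.7 331.2 171.1] ang -32.1 tilt [-0.015 -0.    -1.   ]
```

play_rows --moves '[{"claw":3.5,"travel":[3,4.3,0],"yaw":-5},{"claw":3.5,"travel":[6.4,9.3,0],"yaw":-10},{"claw":3.5,"travel":[10,14.5,0],"yaw":-16},{"claw":3.5,"travel":[13.5,19.6,0],"yaw":-22},{"claw":3.5,"travel":[17,24.6,0],"yaw":-27}]'

```text
t: 11.8
tool_pos: [502.3, 30.5, 170.5]
ee_rot: [0.0, 0.999, -0.043, -0.008]
wrist_force: [1.0, -0.8, -1.2]
grip_width: 45.5
```

```bash
python3 -c "
from h import *
plan((526,-247,110),np.radians(2))"
```

```text
travel [ 4.82 27.44  6.01] yaw -6.9 now [502.3  30.5 170.5] ang -4.9 tilt [-0.016  0.    -1.   ]
```

play_rows --moves '[{"claw":3.5,"travel":[1,6,0],"yaw":-2},{"claw":3.5,"travel":[2,12,0],"yaw":-4},{"claw":3.5,"travel":[3.3,18,0],"yaw":-6},{"claw":3.5,"travel":[4.3,24,0.5],"yaw":-6.9},{"claw":3.5,"travel":[4.8,27.4,3],"yaw":-6.9}]'

```text
t: 12.42
tool_pos: [526.2, -250.4, 140.3]
ee_rot: [0.001, 1.0, 0.016, -0.007]
wrist_force: [0.3, 1.8, -2.8]
grip_width: 45.8
```

play_rows --moves '[{"claw":3.5,"travel":[0,0,0],"yaw":0}]'

```text
t: 12.55
tool_pos: [523.5, -253.1, 138.0]
ee_rot: [0.001, 1.0, 0.014, -0.01]
wrist_force: [0.1, 0.0, -2.3]
grip_width: 46.0
```

```bash
python3 -c "
from h import *
plan((526,-247,38),np.radians(2))
cp=camera_params('wrist');im=get_image('wrist');cv2.imwrite('pics/w5.png',im)
cv2.imwrite('pics/top5.png',get_image('top'))
"
```

```text
travel [ 0.46 -0.62  9.99] yaw -0.4 now [ 523.5 -253.1  138. ] ang 1.6 tilt [-0.019 -0.002 -1.   ]
```

View pics/w5.png

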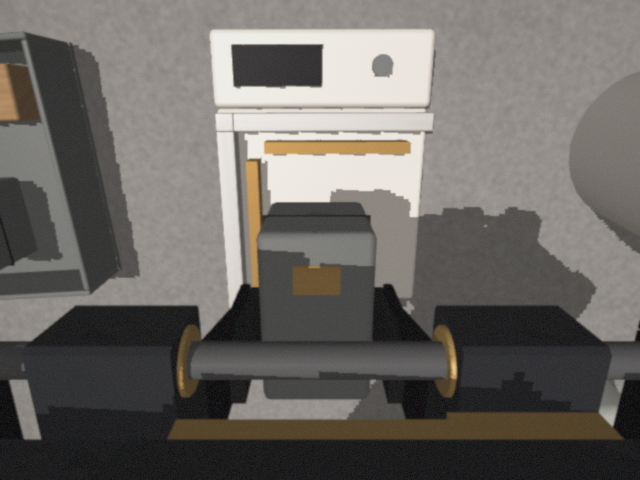

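The pack is held square above the base plate, with both plates visible at (253,220) and (338,147). I lower it clear of both plates.

play_rows --moves '[{"claw":3.5,"travel":[0.3,-0.5,2],"yaw":-0.3},{"claw":3.5,"travel":[0.3,-0.5,5],"yaw":-0.3},{"claw":3.5,"travel":[0.3,-0.5,8],"yaw":-0.3},{"claw":3.5,"travel":[0.3,-0.5,10],"yaw":-0.3},{"claw":3.5,"travel":[0.3,-0.5,10.1],"yaw":-0.3}]'

```text
t: 13.28
tool_pos: [526.1, -244.1, 37.3]
ee_rot: [0.0, 1.0, 0.019, -0.009]
wrist_force: [0.4, 0.3, -1.7]
grip_width: 45.5
```

play_rows --moves '[{"claw":3.5,"travel":[0,0,0.2],"yaw":0},{"claw":3.5,"travel":[0,0,0.4],"yaw":0}]'

```text
t: 13.52
tool_pos: [526.7, -244.0, 34.0]
ee_rot: [0.0, 1.0, 0.019, -0.008]
wrist_force: [-0.3, -0.4, -2.1]
grip_width: 46.3
```

```bash
python3 -c "
from h import *
plan((540,-230,34),np.radians(1.9))
cp=camera_params('wrist');im=get_image('wrist');cv2.imwrite('pics/w6.png',im)
"
```

```text
travel [ 1.38 -1.35 -0.02] yaw 0.3 now [ 526.7 -244.    34. ] ang 2.2 tilt [-0.017 -0.001 -1.   ]
```

play_rows --moves '[{"claw":3.5,"travel":[0,0,0.2],"yaw":-0.2},{"claw":3.5,"travel":[0,0,0.2],"yaw":-0.2}]'

```text
t: 13.82
tool_pos: [527.7, -244.8, 33.6]
ee_rot: [0.0, 1.0, 0.021, -0.007]
wrist_force: [-2.8, 1.2, 10.9]
grip_width: 45.5
```

play_rows --moves '[{"claw":3.5,"travel":[0.3,-0.3,0],"yaw":0.5},{"claw":3.5,"travel":[0.6,-0.6,0],"yaw":0.5},{"claw":3.5,"travel":[0.8,-0.8,0],"yaw":0.5},{"claw":3.5,"travel":[0.8,-0.8,0],"yaw":0.5}]'

```text
t: 14.32
tool_pos: [535.9, -236.2, 33.7]
ee_rot: [0.0, 1.0, 0.017, -0.007]
wrist_force: [0.9, 1.1, 2.1]
grip_width: 45.7
```

play_rows --moves '[{"claw":3.5,"travel":[0.2,-0.2,0],"yaw":0},{"claw":3.5,"travel":[0.2,-0.2,0],"yaw":0}]'

```text
t: 14.58
tool_pos: [537.2, -234.8, 33.7]
ee_rot: [0.001, 1.0, 0.016, -0.007]
wrist_force: [-3.9, -1.5, 3.8]
grip_width: 45.4
```

play_rows --moves '[{"claw":3.5,"travel":[0.2,-0.2,0.03],"yaw":0},{"claw":3.5,"travel":[0.3,-0.3,0.05],"yaw":0},{"claw":3.5,"travel":[0.3,-0.3,0.05],"yaw":0}]'

```text
t: 14.95
tool_pos: [538.9, -233.9, 33.7]
ee_rot: [0.002, 1.0, 0.015, -0.008]
wrist_force: [-8.2, -3.7, 9.2]
grip_width: 45.8
```

play_rows --moves '[{"claw":3.5,"travel":[0.15,-0.15,0.05],"yaw":0},{"claw":3.5,"travel":[0.2,-0.2,0.05],"yaw":0},{"claw":3.5,"travel":[0.2,-0.2,0.05],"yaw":0}]'

```text
t: 15.32
tool_pos: [539.3, -233.9, 33.7]
ee_rot: [0.002, 1.0, 0.014, -0.009]
wrist_force: [-8.2, -4.6, 11.7]
grip_width: 46.0
```

play_rows --moves '[{"claw":3.5,"travel":[0.3,-0.4,0.05],"yaw":-0.3},{"claw":3.5,"travel":[0.4,-0.6,0.05],"yaw":-0.3},{"claw":3.5,"travel":[0.4,-0.6,0.05],"yaw":-0.3},{"claw":3.5,"travel":[0.4,-0.6,0.05],"yaw":-0.3}]'

```text
t: 15.82
tool_pos: [541.1, -231.5, 33.9]
ee_rot: [0.004, 1.0, 0.015, -0.01]
wrist_force: [-9.9, -9.2, 11.8]
grip_width: 45.7
```

```bash
python3 -c "
from h import *
plan((540,-230,34),np.radians(1.9));print(state()['wrist_torque'],state()['wrist_force'])
import pickle
cp=camera_params('wrist');pickle.dump(cp,open('w7.pkl','wb'));im=get_image('wrist');cv2.imwrite('pics/w7.png',im)
cv2.imwrite('pics/c7.png',cv2.resize(im[90:340,190:490],None,fx=2.4,fy=2.4,interpolation=cv2.INTER_CUBIC))
"
```

```text
travel [-0.11 -0.15 -0.01] yaw -0.2 now [ 541.1 -231.5   33.9] ang 1.7 tilt [-0.019 -0.008 -1.   ]
[-2.04804982  2.30852383 -0.14587399] [-9.87049978 -9.23764461 11.76695806]
```

View pics/c7.png

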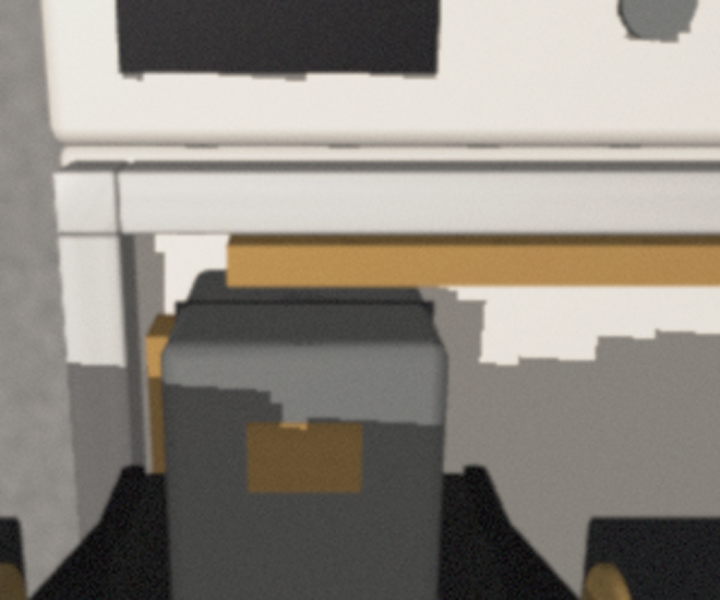

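The far plate's brass (crop row 235) now touches its stop. The left plate, at crop column 150, is nearly in. I push further to find the hard stop.

play_rows --moves '[{"claw":3.5,"travel":[0.4,-0.5,0.1],"yaw":-0.2},{"claw":3.5,"travel":[0.5,-0.8,0.1],"yaw":-0.2},{"claw":3.5,"travel":[0.5,-0.8,0.1],"yaw":-0.2},{"claw":3.5,"travel":[0.5,-0.8,0.1],"yaw":-0.2}]'

```text
t: 16.38
tool_pos: [541.4, -230.2, 34.1]
ee_rot: [0.007, 1.0, 0.014, -0.012]
wrist_force: [-19.1, -13.9, 20.1]
grip_width: 45.7
```

play_rows --moves '[{"claw":3.5,"travel":[0.5,-0.7,0.1],"yaw":-0.2},{"claw":3.5,"travel":[0.5,-0.7,0.1],"yaw":-0.2},{"claw":3.5,"travel":[0.5,-0.7,0.1],"yaw":-0.2}]'

```text
t: 16.75
tool_pos: [541.4, -229.9, 34.2]
ee_rot: [0.01, 1.0, 0.012, -0.014]
wrist_force: [-20.5, -14.5, 23.2]
grip_width: 45.9
```

play_rows --moves '[{"claw":3.5,"travel":[0.25,-0.7,0.1],"yaw":-0.3},{"claw":3.5,"travel":[0.25,-0.8,0.1],"yaw":-0.3},{"claw":3.5,"travel":[0.3,-0.8,0.1],"yaw":-0.3},{"claw":3.5,"travel":[0.3,-0.8,0.1],"yaw":-0.3}]'

```text
t: 17.25
tool_pos: [541.2, -229.3, 34.4]
ee_rot: [0.013, 1.0, 0.012, -0.015]
wrist_force: [-13.3, -17.4, 15.6]
grip_width: 45.3
```

Run:
```python
from h import *
plan((540,-230,34),np.radians(1.9));print(state()['wrist_torque'],state()['wrist_force'])
cp=camera_params('wrist');im=get_image('wrist');cv2.imwrite('pics/w8.png',im)
tp=camera_params('top');t=get_image('top');cv2.imwrite('pics/top8.png',t)
cv2.imwrite('pics/c8.png',cv2.resize(im[120:340,200:460],None,fx=3,fy=2.7,interpolation=cv2.INTER_CUBIC))
hsv=cv2.cvtColor(im,cv2.COLOR_BGR2HSV);m=cv2.inRange(hsv,(10,90,60),(30,255,255))
def box(m,roi,cp,z=28):
    x0,y0,x1,y1=roi;k=np.zeros_like(m);k[y0:y1,x0:x1]=m[y0:y1,x0:x1]
    for c in cv2.findContours(k,0,1)[0]:
        if cv2.contourArea(c)>20: r=cv2.boundingRect(c);print(r,ray(cp,[(r[0],r[1]),(r[0]+r[2],r[1]+r[3])],z).round(1).tolist())
box(m,(230,150,480,300),cp)
ht=cv2.cvtColor(t,cv2.COLOR_BGR2HSV);box(cv2.inRange(ht,(10,110,80),(30,255,255)),(380,160,455,255),tp)
```

```text
travel [-0.12  0.07  0.05] yaw -0.5 now [ 541.2 -229.3   34.4] ang 1.4 tilt [-0.03  -0.027 -0.999]
[-4.30447633  3.12656718  0.18894242] [-13.32455841 -17.3542126   15.58158468]
(293, 266, 48, 29) [[550.3, -217.2, 28.0], [535.2, -241.0, 28.0]]
(250, 221, 13, 66) [[572.5, -197.3, 28.0], [539.1, -202.7, 28.0]]
(288, 187, 192, 23) [[588.7, -214.8, 28.0], [579.5, -303.8, 28.0]]
```

View pics/c8.png

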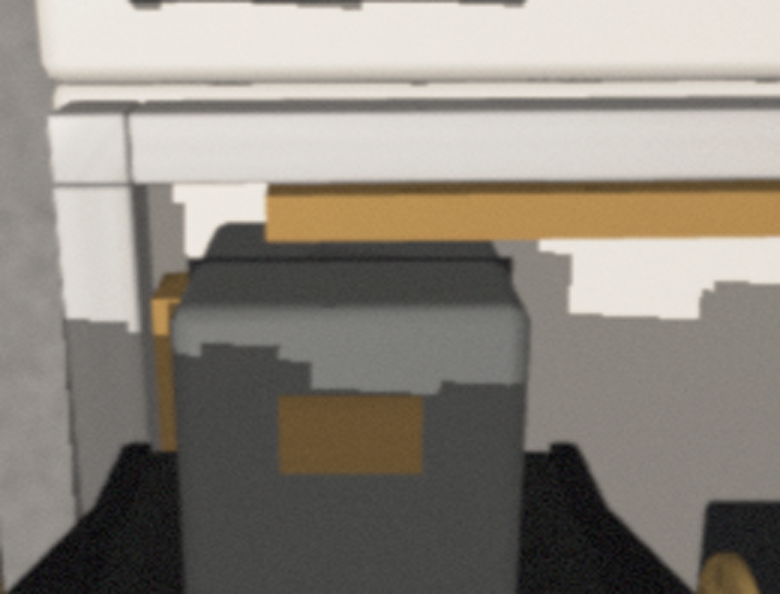

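play_rows --moves '[{"claw":3.5,"travel":[0.25,-0.5,0.3],"yaw":-0.5},{"claw":3.5,"travel":[0.25,-0.5,0.3],"yaw":-0.5},{"claw":3.5,"travel":[0.25,-0.5,0.3],"yaw":-0.5},{"claw":3.5,"travel":[0.25,-0.5,0.3],"yaw":-0.5}]'

```text
t: 17.85
tool_pos: [541.1, -230.2, 33.4]
ee_rot: [0.016, 1.0, 0.014, -0.016]
wrist_force: [-16.1, -11.5, 24.7]
grip_width: 45.4
```

Run:
```python
from h import *
import pickle
plan((540,-230,34),np.radians(1.9))
cp8=camera_params('wrist')
im9=get_image('wrist');cv2.imwrite('pics/w9.png',im9)
for n,im,cp in (("rest",cv2.imread('pics/w1.png'),pickle.load(open('w1.pkl','rb'))),("w7",cv2.imread('pics/w7.png'),pickle.load(open('w7.pkl','rb'))),("w9",im9,cp8)):
    m=cv2.inRange(cv2.cvtColor(im,cv2.COLOR_BGR2HSV),(10,90,60),(30,255,255))
    R=cv2.Rodrigues(cp["rvec"])[0]
    def pix(p): return cv2.projectPoints(np.array([p],float),cp["rvec"],cp["tvec"],cp["camera_matrix"],None)[0].ravel()
    # outer edge of left plate at x=560,566 ; near edge of far plate at y=-270,-290
    for x in(560,566):
        u,v=pix((x,-205,28));r=int(round(v));c=np.where(m[r,int(u)-20:int(u)+15])[0]
        if len(c):print(n,"left outer",ray(cp,[(int(u)-20+c[0]-.5,r)],28)[0].round(1))
    for y in(-270,-290):
        u,v=pix((580,y,28));k=int(round(u));c=np.where(m[int(v)-25:int(v)+25,k])[0]
        if len(c):print(n,"far near-edge",ray(cp,[(k,int(v)-25+c[-1]+.5)],28)[0].round(1))
```

```text
travel [-0.11 -0.02 -0.06] yaw -0.3 now [ 541.1 -230.2   33.4] ang 1.6 tilt [-0.032 -0.032 -0.999]
rest left outer [ 560.3 -202.6   28. ]
rest left outer [ 566.4 -202.6   28. ]
rest far near-edge [ 575.3 -270.4   28. ]
rest far near-edge [ 576.  -290.3   28. ]
w7 left outer [ 560.  -199.7   28. ]
w7 left outer [ 565.9 -199.3   28. ]
w7 far near-edge [ 580.1 -269.9   28. ]
w7 far near-edge [ 580.6 -289.7   28. ]
w9 left outer [ 559.9 -197.8   28. ]
w9 left outer [ 565.8 -197.5   28. ]
w9 far near-edge [ 580.4 -270.1   28. ]
w9 far near-edge [ 580.8 -290.1   28. ]
```

Run:
```python
from h import *
cp=camera_params('wrist');im=cv2.imread('pics/w9.png')
m=cv2.inRange(cv2.cvtColor(im,cv2.COLOR_BGR2HSV),(10,90,40),(30,255,255))
n,_,st,c=cv2.connectedComponentsWithStats(m)
for i in range(1,n):
    if st[i,4]>100: print(st[i],c[i].round(1),ray(cp,[c[i]],66)[0].round(1))
print("cam",(-cv2.Rodrigues(cp["rvec"])[0].T@np.ravel(cp["tvec"])).round())
print(state()['wrist_force'],state()['dq'].round(3))
cv2.imwrite('pics/c9.png',cv2.resize(im[150:340,220:420],None,fx=3.5,fy=3,interpolation=cv2.INTER_CUBIC))
```

```text
[ 286  187  218   24 4440] [392.6 198.1] [ 593.4 -254.5   66. ]
[249 222  13  66 483] [254.  251.6] [ 572.  -204.3   66. ]
[ 293  268   48   29 1384] [316.6 282. ] [ 559.9 -228.    66. ]
[176 324  25  74 971] [185.7 361.6] [ 523.7 -175.6   66. ]
[432 325  26  73 987] [447.  361.5] [ 524.3 -283.4   66. ]
[257 379  16  28 261] [262.4 394.9] [ 507.3 -206.5   66. ]
[  167   412   456    28 10109] [408.  427.8] [ 489.9 -270.4   66. ]
cam [ 627. -221.  212.]
[-16.81696394 -11.80576686  24.23483789] [ 0.001 -0.     0.001 -0.001  0.001 -0.001  0.002]
```

View pics/c9.png

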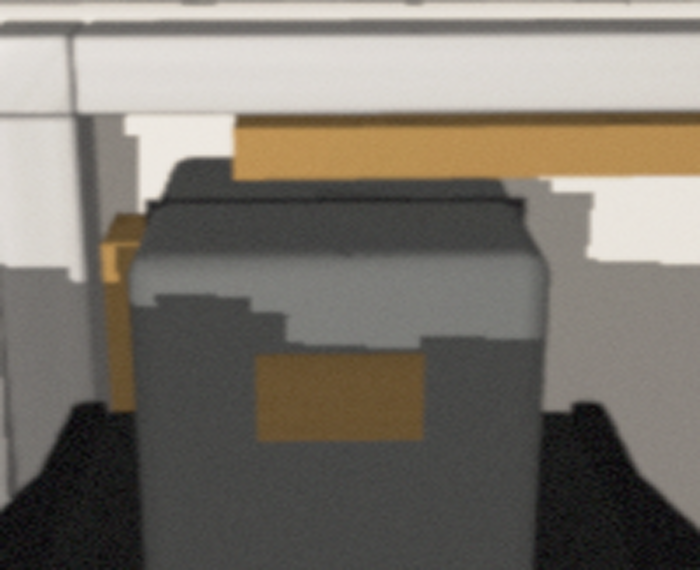

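Run:
```python
from h import *
cp=camera_params('wrist')
print("bottom-left front",ray(cp,[(267.5,203.3)],10).round(1),"top front L/R",ray(cp,[(258,236),(376.5,236)],66).round(1).tolist(),
"band L/R",ray(cp,[(262,217.5),(370,217.5)],38).round(1).tolist())
```

```text
bottom-left front [[ 576.6 -204.9   10. ]] top front L/R [[578.2, -205.9, 66.0], [578.9, -249.8, 66.0]] band L/R [[577.2, -204.8, 38.0], [578.1, -251.7, 38.0]]
```

```bash
python3 -c "
from plant import *
print(close_job());s=state();print(s['t'],s['tool_pos'],s['wrist_force'])"
```

```text
the job is handed in; nothing more can be done
None
the job is handed in; nothing more can be done
```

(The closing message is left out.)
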